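# Sort left- and right-hand turners in the cookery classroom

## Robot

A 7-joint arm with a two-finger parallel gripper is mounted at the origin on the work surface. World frame = base frame: x ahead of the robot, y to its left, z up, the work surface at z = 0. Lengths are in mm, angles in rad, forces in N, time in s.
With the tool pointing down it reaches from about 425 to 875 mm from the base axis. Payload 4.7 kg.
Tool frame: the origin (TCP) lies at the very end of the fingers, on their centre line; the grasp point (between the pads) lies 19 mm behind it (ctrl.hold_point_z is the distance from the TCP to the grasp point, in mm); z points along the fingers, y is the direction in which the jaws open and shut (so a half turn about z gives the same grasp; the last joint's range is limited). The gripper opens to 87 mm and grips with 3 to 60 N. Pads are 19 mm wide; open, the fingers measure 117 mm over their backs; the gripper's body (75 mm by 190 mm) begins 51 mm behind the grasp point.
Start: joints at [-1.192, 0.321, -0.07, 1.45, 0.023, 1.371, -0.057], TCP at [231.924, 607.237, 222.587] pointing down, gripper open.
Joint ranges: [-2.86, 2.86], [-0.3, 2.09], [-1.38, 1.24], [0.06, 2.45], [-1.56, 4.7], [0.09, 2.05], [-2.69, 2.69]. Speed limits (rad/s): [2.57, 2.57, 3.14, 3.14, 3.14, 3.14, 3.14].

## Interface

Orientations are given as [roll, pitch, yaw] about the fixed x, y, z axes, in that order (R = Rz(yaw) Ry(pitch) Rx(roll)).
In Python, from workcell import get_obs, vision, workorder, ctrl gives the robot as it stands. The module is installed in compiled form; this text tells all that it offers.
- The arm moves only by the tool step_arm, never from a script. Its argument "motion" is a list of rows, each a list of 5 numbers: the shift along the tool's x, y, z normalised to -1 to 1, where 1 is 0.4 m, then the turn about the tool's z normalised to -1 to 1, where 1 is 2 rad, then the closure, from 0 (fully open) to 1 (shut). In form: [[x, y, z, roll, fingers], ...]. A call has 1 to 12 rows; each row is the pose to reach, as a shift and turn from the pose commanded when the call began, along the tool's axes at that moment; what a row does not reach only later rows make up. A row lasts 1/8 s, in which the tool goes at most 62.5 mm and 10.7 degrees, less where a joint would pass 70% of its speed; a pose out of reach is approached as far as the arm can. A call with a number of a shift or a turn outside -1 to 1 is refused whole. A call with a gripper value outside its range is refused whole. The fingers move at their own pace and stop on an object; "force" is the grip in N (left out, the last holds). Time passes only in rows, so rows that repeat a pose let the fingers close. It gives the time, the measured TCP pose, the force and the opening at its end, in the units of the state.
- get_obs(): the state, without advancing time (a new reading comes with each control period).
- vision.grab_frame(name): name is "scene" or "top"; returns a dict with "img" (400x640x3 uint8, red, green, blue), "range_z" (400x640 float32, mm along the optical axis (not along the pixel's ray), 0 where there is no reading), "fx", "fy", "cx", "cy" (pixels), "rvec" (rotation vector, rad) and "tvec" (3), from world to camera coordinates, as OpenCV has them. Camera axes: x right, y down, z forward; pixel columns grow to the right and rows downward; lengths in mm; the calibration is good to about 2 mm. A picture is of the moment at which its call begins.
- workorder.sign_off(): hands the job in, once; it reports no verdict.
The state is a dict: "clock": time; "qpos": joint angles; "joint_velocities": joint speeds; "tau": joint torques, N m; "ee_pos": TCP position; "ee_rot": TCP orientation; "contact_force": force on the tool from outside, world axes, zero at the start; "moment": the same for the moment, N m; "opening": finger opening in mm.
Only numpy, scipy, OpenCV 4.12 (cv2) and the standard library are available. Lean on these libraries where they do the work, as an engineer would, in place of code of your own. Each camera call takes 0.05 s, during which the arm holds its last target.

## Task

Sort the four slant-ended turners for the cookery class: held with the handle towards you, a left-hand one has its long point on the left and goes in the blue bin, a right-hand one has it on the right and goes in the yellow bin, each lying flat inside. One of them has its blade trapped under the stack of dishes in the wire stand: draw it out level, without lifting, tilting or toppling the dishes, which stay neatly stacked in the stand. Leave everything else on the table where it is.

Things in the scene. Friction and masses are not known exactly. Their poses are not given: they have to be found in the camera images.
- turner_l1_mid (a point): left-hand turner, 180 mm long, about 90 g, lying flat. Point: mid-length, mid-width, 9 mm above its underside; x from handle to blade, z up. Teal handle 16 wide, 18 high, x=-90 to -10; steel neck 22 wide to x=20 and blade 60 wide from x=20, both 4 thick and flat on the table. Blade end slants from x=60 to x=90 at the long point, on the +y side. Balances near x=0.
- turner_l2_mid (a point): left-hand turner, 180 mm long, about 90 g, lying flat. Point: mid-length, mid-width, 9 mm above its underside; x from handle to blade, z up. Teal handle 16 wide, 18 high, x=-90 to -10; steel neck 22 wide to x=20 and blade 60 wide from x=20, both 4 thick and flat on the table. Blade end slants from x=60 to x=90 at the long point, on the +y side. Balances near x=0.
- turner_r1_mid (a point): right-hand turner, 180 mm long, about 90 g, lying flat. Point: mid-length, mid-width, 9 mm above its underside; x from handle to blade, z up. Teal handle 16 wide, 18 high, x=-90 to -10; steel neck 22 wide to x=20 and blade 60 wide from x=20, both 4 thick and flat on the table. Blade end slants from x=60 to x=90 at the long point, on the -y side. Balances near x=0.
- turner_r2_mid (a point): right-hand turner, 180 mm long, about 90 g, lying flat. Point: mid-length, mid-width, 9 mm above its underside; x from handle to blade, z up. Teal handle 16 wide, 18 high, x=-90 to -10; steel neck 22 wide to x=20 and blade 60 wide from x=20, both 4 thick and flat on the table. Blade end slants from x=60 to x=90 at the long point, on the -y side. Balances near x=0.
- stand: fixed wire stand of the dish stack, 128 mm square, six posts 55 high; origin on the table under the stack's centre. Front = its -x side: two posts at x=-58, y=+-44, 80 mm clear, hold back the dishes but let a blade pass. turner_l1 or turner_r1 (varies) has its blade under the stack, middle at x=-58, y=0, parallel to the stand's x, handle out in front; free after 90 mm along -x, drag a few N.
- dish1: bottom dish of the stack of three square white dishes with a blue rim, 104 x 104 x 14 mm, about 160 g; origin at the centre of its underside. The stack sinks 4 mm on to the table as the blade leaves.
- dish2: middle dish of the stack of three square white dishes with a blue rim, 104 x 104 x 14 mm, about 160 g; origin at the centre of its underside. The stack sinks 4 mm on to the table as the blade leaves.
- dish3: top dish of the stack of three square white dishes with a blue rim, 104 x 104 x 14 mm, about 160 g; origin at the centre of its underside. The stack sinks 4 mm on to the table as the blade leaves.
- blue_bin: fixed open blue bin for the left-hand turners; outside 226 (its x) x 158 (its y) x 45 mm high, walls and floor 4 mm; origin at the centre of its underside on the table. Which bin stands on which side varies.
- yellow_bin: fixed open yellow bin for the right-hand turners; outside 226 (its x) x 158 (its y) x 45 mm high, walls and floor 4 mm; origin at the centre of its underside on the table. Which bin stands on which side varies.
- oil_bottle: amber oil bottle, 60 mm across, 150 mm high; bystander, loose; origin at the centre of its underside
- spice_jar: spice jar with red cap, 44 mm across, 80 mm high; bystander, loose; origin at the centre of its underside
- mug: blue mug, 76 mm across, 85 mm high; bystander, loose; origin at the centre of its underside
- bowl: white bowl, 70 mm across, 40 mm high; bystander, loose; origin at the centre of its underside
- cup: orange cup, 72 mm across, 75 mm high; bystander, loose; origin at the centre of its underside
- mill: wooden pepper mill, 52 mm across, 110 mm high; bystander, loose; origin at the centre of its underside
Mind the look-alikes: they are no part of the job. What is shaped like the part that bears turner_l2_mid but green is not meant.

How it is judged (in metres and radians):
At the end, for the whole second after the job is handed in: Left-hand turners in the blue bin, right-hand in the yellow: middle within 60 mm (lengthwise) and 70 mm (across) of its centre, under 42 mm above the table, within 0.3 rad of level. Dishes stacked in order on the table, within 20 mm of the stand's centre, tilt under 0.06 rad (x of turner_l1_mid in the frame of blue_bin between -0.06 and 0.06 m and y of turner_l1_mid in the frame of blue_bin between -0.07 and 0.07 m and z of each of turner_l1_mid, turner_l2_mid in the frame of blue_bin below 0.042 m and angle between turner_l1_mid's own x axis and vertical between 1.27 and 1.87 rad and x of turner_l2_mid in the frame of blue_bin between -0.06 and 0.06 m and y of turner_l2_mid in the frame of blue_bin between -0.07 and 0.07 m and angle between turner_l2_mid's own x axis and vertical between 1.27 and 1.87 rad and x of turner_r1_mid in the frame of yellow_bin between -0.06 and 0.06 m and y of turner_r1_mid in the frame of yellow_bin between -0.07 and 0.07 m and z of each of turner_r1_mid, turner_r2_mid in the frame of yellow_bin below 0.042 m and angle between turner_r1_mid's own x axis and vertical between 1.27 and 1.87 rad and x of turner_r2_mid in the frame of yellow_bin between -0.06 and 0.06 m and y of turner_r2_mid in the frame of yellow_bin between -0.07 and 0.07 m and angle between turner_r2_mid's own x axis and vertical between 1.27 and 1.87 rad and horizontal distance between each of dish1, dish2, dish3 and stand below 0.02 m and angle between each of dish1, dish2, dish3's own z axis and vertical below 0.06 rad and height (world z) of dish2 between 0.01 and 0.018 m and height (world z) of dish3 between 0.024 and 0.032 m and height (world z) of dish1 below 0.0035 m); the robot touches nothing.
It fails at once if a dish of the stack tilts more than 0.2 rad or is moved more than 25 mm (angle between any of dish1, dish2, dish3's own z axis and vertical above 0.2 rad or distance of any of dish1, dish2, dish3 from where it was at the start of the episode above 0.025 m).
It fails at once if a bystander (bottle, jar, mug, bowl, cup, mill) is moved more than 30 mm or tipped more than 0.4 rad (distance of any of oil_bottle, spice_jar, mug, bowl, cup, mill from where it was at the start of the episode above 0.03 m or angle between any of oil_bottle, spice_jar, mug, bowl, cup, mill's own z axis and vertical above 0.4 rad).
It also fails if it takes over 72 s, if anything falls off the work surface, if the arm or the gripper's body presses on something with over 40 N, if the wrist force passes 120 N, or if a joint passes its speed limit or range.

## Working session

There is one attempt and no reset: what is moved stays moved. The work goes in short steps, Python scripts to look and compute and a tool call to move; the robot and the scene stay as the last step left them, time stands still between calls to the robot, and variables do not carry over. Pictures are saved under pics/ and viewed, and the job is handed in when it is done.

Besides the shell and the picture viewer there is one more tool, called after "Call:" as name([rows], argument=value, ...), one row to a line, values as JSON. step_arm: Moves the arm, as the interface text tells. Scaled input: -1 to 1 covers 0.4 m each way for a shift and 2 rad each way for a turn. Its arguments: {"type":"object","properties":{"motion":{"type":"array"},"force":{"type":"number"}},"required":["motion"]}

```bash
mkdir -p pics; python3 - <<'E'
from workcell import get_obs, vision
import cv2,numpy as np
o=get_obs();print(o['clock'],o['ee_pos'],o['ee_rot'],o['opening'])
for n in("top","scene"):
    f=vision.grab_frame(n);np.savez(f'{n}0.npz',**f)
    cv2.imwrite(f'pics/{n}0.png',f['img'][:,:,::-1]);print(n,f['fx'],f['fy'],f['cx'],f['cy'],f['rvec'],f['tvec'])
E
```

```text
0.0 [231.75965925 606.68904139 221.47469204] [-3.13970102e+00  1.17013392e-04  2.77681336e+00] 87.06612020306625
top 429.7640118556541 429.7640118556541 317.7582415334341 204.63887041509997 [ 2.15498916 -2.19872692  0.09521922] [  42.68310986  540.3247686  1511.93124732]
scene 418.58686144076626 418.58686144076626 321.3244119438397 202.39839172555534 [ 2.1212496   0.72632274 -0.32734833] [-448.11127293 -146.41002432 1653.92931062]
```

View pics/top0.png

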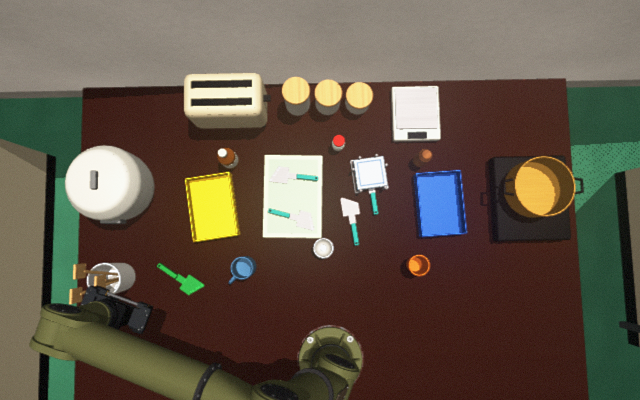

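View pics/scene0.png

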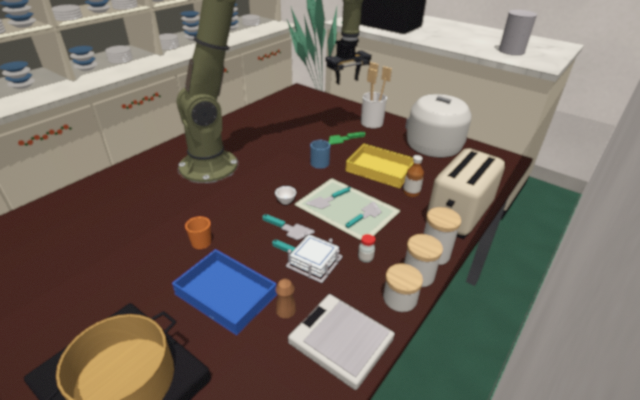

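The top view shows four teal-handled turners: two on a pale board near (292,176) and (290,215), one loose near (351,220), and one with its blade under the stack at (370,175), handle near (375,203). The yellow bin is at (212,207), the blue bin at (440,204), and the green look-alike at (182,279). Next I'll zoom in and measure.

```bash
cat > h.py <<'E'
import numpy as np,cv2
def load(n): return dict(np.load(n,allow_pickle=True))
def ray(f,u,v,z):
    R,_=cv2.Rodrigues(f['rvec']);t=f['tvec'].reshape(3)
    K=np.array([[f['fx'],0,f['cx']],[0,f['fy'],f['cy']],[0,0,1]],float)
    d=R.T@np.linalg.inv(K)@np.array([u,v,1.]);c=-R.T@t
    return c+d*(z-c[2])/d[2]
def cloud(f):
    R,_=cv2.Rodrigues(f['rvec']);t=f['tvec'].reshape(3)
    v,u=np.mgrid[:400,:640];d=f['range_z']
    P=np.stack([(u-f['cx'])/f['fx']*d,(v-f['cy'])/f['fy']*d,d],-1)-t
    return P@R
def proj(f,P):
    K=np.array([[f['fx'],0,f['cx']],[0,f['fy'],f['cy']],[0,0,1]],float)
    return cv2.projectPoints(np.float64(P).reshape(-1,1,3),f['rvec'],f['tvec'],K,None)[0].reshape(-1,2)
def teal(img):
    h=cv2.cvtColor(img,cv2.COLOR_RGB2HSV)
    return cv2.inRange(h,(80,120,60),(97,255,255))
E
python3 - <<'E'
from h import *
f=load('top0.npz');P=cloud(f);img=f['img']
cv2.imwrite('pics/topz.png',cv2.resize(img[120:290,170:480],None,fx=2.58,fy=2.58,interpolation=cv2.INTER_CUBIC)[:,:,::-1])
n,l,s,c=cv2.connectedComponentsWithStats(teal(img))
for i in range(1,n):
    if s[i,4]<15: continue
    m=l==i;print('teal',c[i],s[i],'zmed',np.median(P[m][:,2]))
    z=18 
    pts=np.argwhere(m)[:,::-1].astype(np.float32)
    (r)=cv2.minAreaRect(pts);print(r, ray(f,*r[0],18))
for u,v in[(310,225),(270,180),(320,280),(370,175),(212,207),(440,204),(280,175),(350,207)]:print((u,v),P[v,u])
h=cv2.cvtColor(img,cv2.COLOR_RGB2HSV)
for nm,lo,hi in(('blue',(105,150,60),(125,255,255)),('yellow',(25,150,80),(33,255,255))):
    m=cv2.inRange(h,lo,hi);n,l,s,c=cv2.connectedComponentsWithStats(m)
    i=1+np.argmax(s[1:,4]);r=cv2.minAreaRect(np.argwhere(l==i)[:,::-1].astype(np.float32))
    b=cv2.boxPoints(r);w=np.array([ray(f,*q,45)for q in b]);print(nm,r,w.round(0).tolist(),w.mean(0),np.linalg.norm(w[0]-w[1]),np.linalg.norm(w[2]-w[1]))
E
```

```text
teal [306.75342466 176.98630137] [297 175  21   5  73] zmed 18.32638033160413
((307.0, 177.0), (20.31940460205078, 3.533808946609497), 6.34019136428833) [642.37227752  68.59434801  18.        ]
teal [373.91919192 203.34343434] [371 193   7  22  99] zmed 17.612161855467775
((373.91998291015625, 203.43997192382812), (21.213205337524414, 4.808326244354248), 81.8698959350586) [ 541.82347021 -169.65737638   18.        ]
teal [278.91549296 212.73239437] [269 209  20   8  71] zmed 17.975747457940646
((278.7059020996094, 212.67648315429688), (19.645383834838867, 3.395498752593994), 14.03624439239502) [515.49212732 172.18177995  18.        ]
teal [354.67326733 234.14851485] [351 224   8  22 101] zmed 18.074756794199228
((354.7162170410156, 234.29730224609375), (21.207469940185547, 4.6031718254089355), 80.53767395019531) [432.81908946 -97.75849471  18.        ]
(310, 225) [469.98583264  61.3524165   -2.9932024 ]
(270, 180) [635.98353018 203.48579973   5.56193338]
(320, 280) [272.62526382  29.20387662  -1.08685922]
(370, 175) [ 640.70619132 -155.22380792   46.21466328]
(212, 207) [541.73345959 413.97111754   6.00124159]
(440, 204) [ 535.6651741  -408.62540629   10.49658495]
(280, 175) [653.23234007 166.73175799   7.8545914 ]
(350, 207) [531.58163827 -84.34577687   7.55362053]
blue ((439.92889404296875, 203.2410430908203), (64.99624633789062, 47.728214263916016), 84.64418029785156) [[645.0, -308.0, 45.0], [657.0, -478.0, 45.0], [428.0, -488.0, 45.0], [416.0, -321.0, 45.0]] [ 536.24200711 -398.60411162   45.        ] 169.64214486984434 229.60753950717105
yellow ((212.51141357421875, 208.9984130859375), (59.65462112426758, 43.2553596496582), 82.05652618408203) [[627.0, 493.0, 45.0], [646.0, 341.0, 45.0], [436.0, 313.0, 45.0], [418.0, 463.0, 45.0]] [531.88585085 402.61791663  45.        ] 152.76928084728524 211.37537542766347
```

View pics/topz.png

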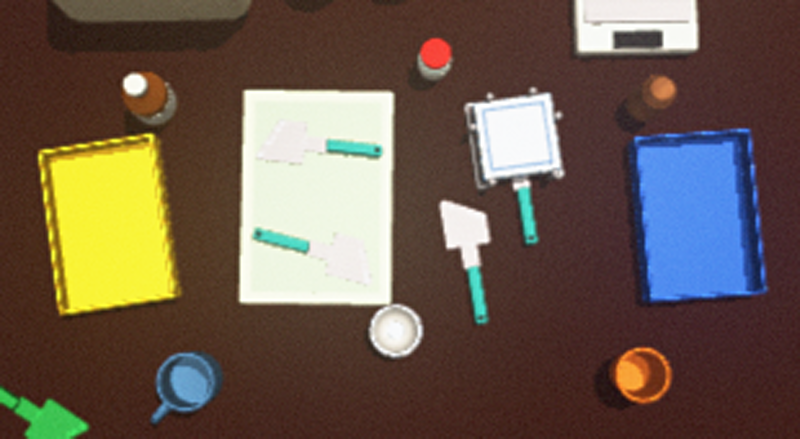

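```bash
cat > m.py <<'E'
from h import *
def handles(f,z=16,lo=30):
    n,l,s,c=cv2.connectedComponentsWithStats(teal(f['img']));out=[]
    for i in range(1,n):
        if s[i,4]<lo: continue
        q=np.argwhere(l==i)[:,::-1]
        w=np.array([ray(f,*p,z)for p in q])[:,:2];m=w.mean(0)
        e=np.linalg.eigh(np.cov((w-m).T));a=e[1][:,1];t=(w-m)@a
        out.append((m,np.arctan2(a[1],a[0]),np.ptp(t),np.ptp((w-m)@e[1][:,0])))
    return out
E
python3 - <<'E'
from m import *
for n in('top','scene'):
    f=load(n+'0.npz');print(n)
    for o in handles(f):print(o[0].round(1),'ang',o[1].round(3),o[2:])
    if n=='top':T=f
S=load('scene0.npz')
P=cloud(T)
a=(P[...,2]>35)&(P[...,2]<58);a[:140]=0;a[210:]=0;a[:,:345]=0;a[:,395:]=0
h=cv2.cvtColor(T['img'],cv2.COLOR_RGB2HSV);w=((h[...,2]>150)&(h[...,1]<130)&a).astype(np.uint8);w=cv2.morphologyEx(w,cv2.MORPH_OPEN,np.ones((5,5)))
r=cv2.minAreaRect(np.argwhere(w>0)[:,::-1].astype(np.float32));b=np.array([ray(T,*q,46)for q in cv2.boxPoints(r)]);print('stack',b.round(0).tolist(),b.mean(0))
print('board z',np.median(P[230:236,268:320,2]),'table',np.median(P[245:260,270:300,2]),np.median(P[200:230,330:338,2]))
for nm,(u,v),z in(('bottle',(223,153),150),('jar',(338,140),80),('mill',(427,155),110),('cup',(419,265),75),('mug',(242,267),85),('bowl',(323,248),40)):print(nm,ray(T,u,v,z).round(0))
def up(f,u,v,w,h,k): return cv2.resize(f['img'][v:v+h,u:u+w],None,fx=k,fy=k,interpolation=cv2.INTER_CUBIC)
x=up(T,262,150,64,45,6);y=up(T,262,195,64,45,6);y2=up(T,335,155,55,90,6)
A=np.vstack([x,y]);cv2.imwrite('pics/c1.png',np.hstack([A,y2])[:,:,::-1])
cv2.imwrite('pics/c2.png',up(S,250,170,160,110,5)[:,:,::-1])
E
```

```text
top
[642.7  69.5] ang 1.439 (np.float64(73.42952545682803), np.float64(12.891069320647263))
[ 542.4 -169.9] ang -3.032 (np.float64(76.3663291104813), np.float64(17.287248596100845))
[515.4 171.6] ang 1.302 (np.float64(70.56983978956578), np.float64(12.352985489275799))
[433.4 -97.8] ang -3.006 (np.float64(75.44679274228324), np.float64(16.567437833503703))
scene
[523.2 165.4] ang 1.293 (np.float64(72.34387289733992), np.float64(13.879519005109504))
[ 440.8 -103. ] ang -3.028 (np.float64(76.63376113815781), np.float64(26.082926596414282))
[650.1  61.8] ang 1.465 (np.float64(76.42566891540866), np.float64(13.564191616994155))
[ 543.6 -175.2] ang -2.938 (np.float64(67.49343165280422), np.float64(26.714976103208514))
stack [[696.0, -98.0, 46.0], [709.0, -201.0, 46.0], [605.0, -212.0, 46.0], [592.0, -109.0, 46.0]] [ 650.27974584 -154.97468864   46.        ]
board z 1.6297884980296764 table 1.0059100716306644 0.8599167142143483
bottle [708. 342. 150.]
jar [761. -43.  80.]
mill [ 696. -343.  110.]
cup [ 323. -309.   75.]
mug [329. 293.  85.]
bowl [387.  17.  40.]
```

View pics/c1.png

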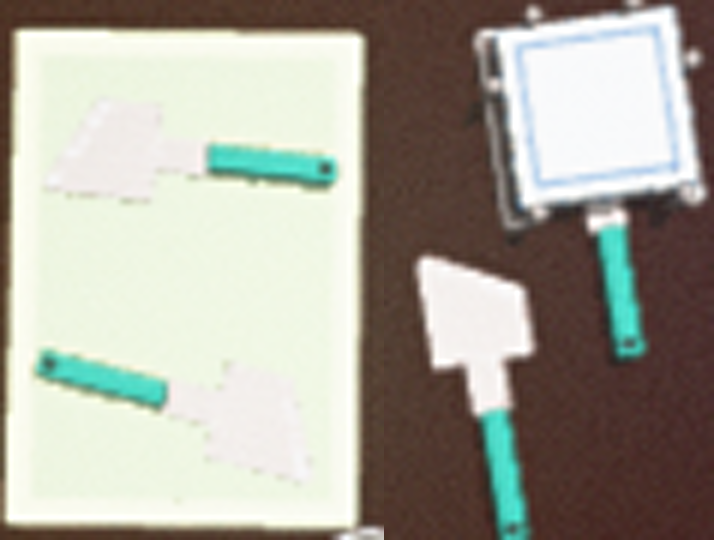

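View pics/c2.png

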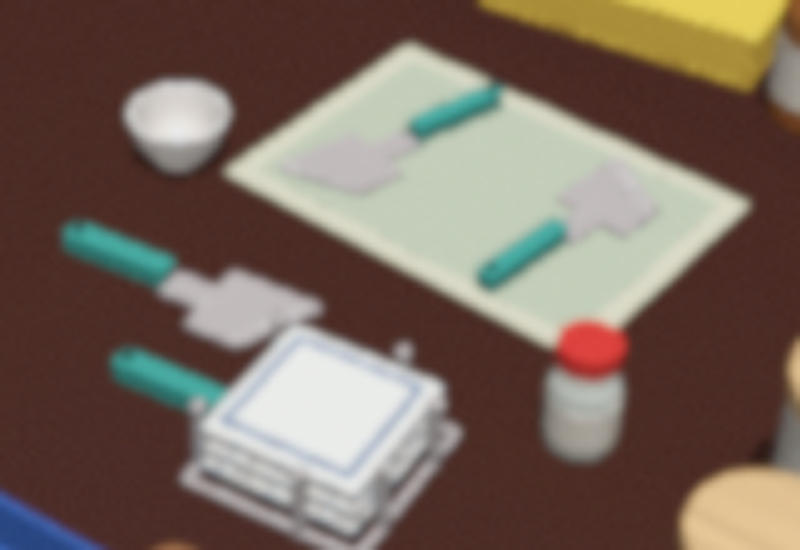

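```bash
python3 - <<'E'
from m import *
T=load('top0.npz');S=load('scene0.npz')
for n,lo,hi in(('blue',(100,100,30),(130,255,255)),('yellow',(20,100,50),(35,255,255))):
  for F,fn in((T,'top'),(S,'scene')):
    P=cloud(F);h=cv2.cvtColor(F['img'],cv2.COLOR_RGB2HSV);m=cv2.inRange(h,lo,hi)>0
    m&=(P[...,0]>400)&(P[...,0]<680)&(abs(abs(P[...,1])-400)<110)
    w=P[m&(P[...,2]>36)&(P[...,2]<56)][:,:2].astype(np.float32)
    r=cv2.minAreaRect(w);print(n,fn,len(w),r)
    fl=P[m&(P[...,2]>0)&(P[...,2]<10)];print('  floor',len(fl),np.median(fl,0))
    # outer contour pixels: corner via 4-gon
    mm=cv2.morphologyEx(m.astype(np.uint8),cv2.MORPH_CLOSE,np.ones((3,3)));c=max(cv2.findContours(mm,0,1)[0],key=cv2.contourArea);hl=cv2.convexHull(c)
    print('  ',cv2.minAreaRect(np.float32([ray(F,*p[0],45)[:2] for p in hl])))
E
```

```text
blue top 343 ((537.9736328125, -401.9510192871094), (225.84608459472656, 161.65432739257812), 2.9692294597625732)
  floor 2063 [ 536.90640742 -407.93059209    4.75703976]
   ((536.271484375, -397.975341796875), (229.13153076171875, 171.20350646972656), 3.046459674835205)
blue scene 713 ((541.3204345703125, -403.0910949707031), (228.9849395751953, 161.54425048828125), 2.9406442642211914)
  floor 2919 [ 535.02584042 -398.25546829    3.55574886]
   ((554.1075439453125, -412.104736328125), (249.57701110839844, 181.5205078125), 3.2442502975463867)
yellow top 338 ((542.4623413085938, 410.147705078125), (227.55255126953125, 161.334228515625), 7.738028049468994)
  floor 2128 [538.67877991 413.73663812   4.79871481]
   ((541.0752563476562, 405.80596923828125), (233.63217163085938, 169.99737548828125), 7.90415096282959)
yellow scene 306 ((545.8304443359375, 407.74212646484375), (225.90260314941406, 171.16082763671875), 8.669642448425293)
  floor 764 [538.52426256 431.17547161   3.81839699]
   ((556.083251953125, 375.56866455078125), (245.6804962158203, 222.21229553222656), 7.927927017211914)
```

```bash
cat > plan.py <<'E'
import numpy as np,sys
from scipy.spatial.transform import Rotation as Ro
from workcell import get_obs
def plan(ts):
    o=get_obs();p=np.array(o['ee_pos']);r=np.array(o['ee_rot']);R=Ro.from_euler('xyz',r).as_matrix()
    print('t',round(o['clock'],2),p.round(1),r.round(3),'F',np.round(o['contact_force'],1),'open',round(o['opening'],1),'q7',np.round(o['qpos'][6],2))
    c=p
    for x,y,z,yaw in ts:
        w=np.array([x,y,z]);d=R.T@(w-p)/400;dy=(yaw-r[2]+np.pi)%(2*np.pi)-np.pi
        print(np.round(d,3),'turn',round(-dy/2,3),'rows>=',int(np.ceil(np.linalg.norm(w-c)/62.5)),'turnrows',int(np.ceil(abs(dy)/.187)));c=w
E
python3 -c "
from plan import plan
plan([(508,145,200,1.302),(508,145,60,1.302),(508,145,3,1.302)])"
```

```text
t 0.1 [231.8 606.7 221.6] [-3.14   0.     2.777] F [-0.1  0.4  0. ] open 86.9 q7 -0.06
[-1.057 -0.832  0.055] turn 0.737 rows>= 9 turnrows 8
[-1.057 -0.831  0.405] turn 0.737 rows>= 3 turnrows 8
[-1.057 -0.831  0.548] turn 0.737 rows>= 1 turnrows 8
```

Call:
step_arm([
  [-0.95, -0.75, 0.05, 0.737, 0.4],
  [-0.95, -0.75, 0.05, 0.737, 0.4],
  [-0.95, -0.75, 0.05, 0.737, 0.4],
  [-0.95, -0.75, 0.05, 0.737, 0.4],
  [-0.95, -0.75, 0.05, 0.737, 0.4],
  [-0.95, -0.75, 0.05, 0.737, 0.4],
  [-0.95, -0.75, 0.05, 0.737, 0.4],
  [-0.95, -0.75, 0.05, 0.737, 0.4],
  [-0.95, -0.75, 0.05, 0.737, 0.4],
  [-0.95, -0.75, 0.05, 0.737, 0.4],
], force=30)

```text
clock: 1.35
ee_pos: [479.3, 192.0, 202.2]
ee_rot: [-3.141, -0.0, 1.304]
contact_force: [-1.4, -0.2, -0.8]
opening: 52.2
```

```bash
python3 -c "
from plan import plan
plan([(508,145,60,1.302),(508,145,3,1.302)])"
```

```text
t 1.35 [479.3 192.  202.2] [-3.141 -0.     1.304] F [-1.4 -0.2 -0.8] open 52.2 q7 -0.68
[-0.095  0.1    0.356] turn 0.001 rows>= 3 turnrows 1
[-0.095  0.101  0.498] turn 0.001 rows>= 1 turnrows 1
```

Call:
step_arm([
  [-0.095, 0.1, 0.36, 0, 0.4],
  [-0.095, 0.1, 0.36, 0, 0.4],
  [-0.095, 0.1, 0.36, 0, 0.4],
  [-0.095, 0.1, 0.36, 0, 0.4],
  [-0.095, 0.1, 0.44, 0, 0.4],
  [-0.095, 0.1, 0.494, 0, 0.4],
  [-0.095, 0.1, 0.494, 0, 0.4],
  [-0.095, 0.1, 0.494, 0, 0.4],
])

```text
clock: 2.35
ee_pos: [509.5, 145.8, 6.8]
ee_rot: [3.14, -0.002, 1.304]
contact_force: [0.6, -0.0, -0.6]
opening: 52.4
```

```bash
python3 -c "
from plan import plan
plan([(508,145,4,1.302)])
from workcell import vision;import cv2
f=vision.grab_frame('scene');cv2.imwrite('pics/s1.png',cv2.resize(f['img'][60:260,220:480],None,fx=3,fy=3)[:,:,::-1])"
```

```text
t 2.35 [509.5 145.8   6.8] [ 3.140e+00 -2.000e-03  1.304e+00] F [ 0.6 -0.  -0.6] open 52.4 q7 -0.48
[-0.003 -0.003  0.007] turn 0.001 rows>= 1 turnrows 1
```

View pics/s1.png

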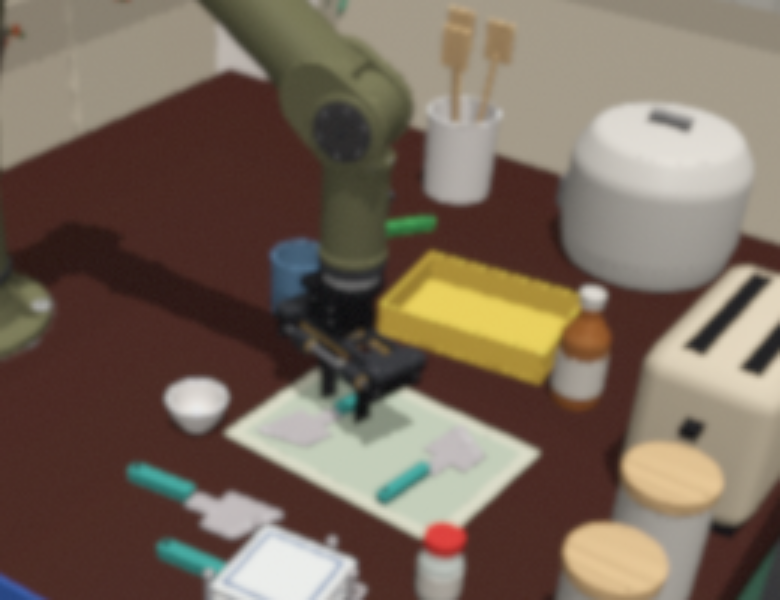

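The fingers straddle the handle of the lower board turner at about (345,405). I'll close on it and lift.

Call:
step_arm([
  [0, 0, 0.007, 0, 0.4],
  [0, 0, 0.007, 0, 1],
  [0, 0, 0.007, 0, 1],
  [0, 0, 0.007, 0, 1],
  [0, 0, 0.007, 0, 1],
  [0, 0, 0.007, 0, 1],
  [0, 0, -0.1, 0, 1],
  [0, 0, -0.4, 0, 1],
  [0, 0, -0.4, 0, 1],
  [0, 0, -0.4, 0, 1],
], force=30)

```text
clock: 3.65
ee_pos: [511.7, 145.2, 170.1]
ee_rot: [3.134, -0.007, 1.303]
contact_force: [0.9, -0.3, -2.6]
opening: 15.6
```

```bash
python3 -c "
from plan import plan
plan([(560,445,165,0.136),(560,445,70,.136),(560,445,9,0.136)])"
```

```text
t 3.65 [511.7 145.2 170.1] [ 3.134 -0.007  1.303] F [ 0.9 -0.3 -2.6] open 15.6 q7 -0.56
[ 0.755 -0.082  0.017] turn 0.583 rows>= 5 turnrows 7
[ 0.753 -0.084  0.255] turn 0.583 rows>= 2 turnrows 7
[ 0.752 -0.085  0.407] turn 0.583 rows>= 1 turnrows 7
```

Call:
step_arm([
  [0.755, -0.082, 0.0, 0.583, 1],
  [0.755, -0.082, 0.0, 0.583, 1],
  [0.755, -0.082, 0.0, 0.583, 1],
  [0.755, -0.082, 0.0, 0.583, 1],
  [0.755, -0.082, 0.0, 0.583, 1],
  [0.755, -0.082, 0.0, 0.583, 1],
  [0.755, -0.082, 0.0, 0.583, 1],
  [0.755, -0.082, 0.0, 0.583, 1],
  [0.755, -0.084, 0.24, 0.583, 1],
  [0.755, -0.084, 0.24, 0.583, 1],
  [0.755, -0.084, 0.24, 0.583, 1],
])

```text
clock: 5.03
ee_pos: [553.3, 442.3, 64.5]
ee_rot: [3.137, 0.007, 0.137]
contact_force: [-1.3, -0.2, -0.6]
opening: 15.9
```

```bash
python3 -c "
from plan import plan
plan([(560,445,10,0.136)])
from workcell import vision;import cv2
f=vision.grab_frame('top');cv2.imwrite('pics/t2.png',cv2.resize(f['img'][140:290,140:340],None,fx=4,fy=4)[:,:,::-1])"
```

```text
t 5.03 [553.3 442.3  64.5] [3.137 0.007 0.137] F [-1.3 -0.2 -0.6] open 15.9 q7 -1.99
[ 0.018 -0.005  0.136] turn 0.001 rows>= 1 turnrows 1
```

View pics/t2.png

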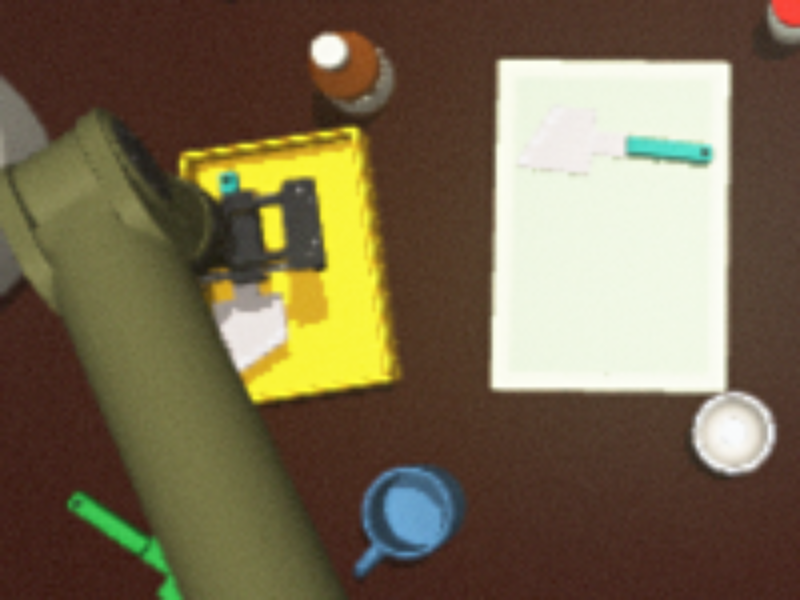

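The turner (blade near (250,330)) hangs over the left half of the yellow bin as planned. I'll lower it and release.

Call:
step_arm([
  [0.018, -0.005, 0.08, 0, 1],
  [0.018, -0.005, 0.132, 0, 1],
  [0.018, -0.005, 0.136, 0, 1],
  [0.018, -0.005, 0.136, 0, 1],
  [0.018, -0.005, 0.136, 0, 0.65],
  [0.018, -0.005, 0.136, 0, 0.65],
  [0.018, -0.005, 0.136, 0, 0.65],
  [0.018, -0.005, 0.0, 0, 0.65],
  [0.018, -0.005, -0.25, 0, 0.65],
  [0.018, -0.005, -0.25, 0, 0.65],
  [0.018, -0.005, -0.25, 0, 0.65],
  [0.018, -0.005, -0.25, 0, 0.65],
])

```text
clock: 6.58
ee_pos: [562.4, 447.0, 168.3]
ee_rot: [3.141, 0.001, 0.137]
contact_force: [-0.7, -0.1, -0.4]
opening: 30.4
```

```bash
python3 -c "
from plan import plan
plan([(552,-169,150,0.11),(552,-169,60,.11)])"
```

```text
t 6.58 [562.4 447.  168.3] [3.141e+00 1.000e-03 1.370e-01] F [-0.7 -0.1 -0.4] open 30.4 q7 -2.01
[-0.236  1.522  0.047] turn 0.013 rows>= 10 turnrows 1
[-0.236  1.522  0.272] turn 0.013 rows>= 2 turnrows 1
```

Call:
step_arm([
  [-0.1, 0.95, 0.0, 0.013, 0.5],
  [-0.1, 0.95, 0.0, 0.013, 0.5],
  [-0.1, 0.95, 0.0, 0.013, 0.5],
  [-0.1, 0.95, 0.0, 0.013, 0.5],
  [-0.1, 0.95, 0.0, 0.013, 0.5],
  [-0.1, 0.95, 0.0, 0.013, 0.5],
])

```text
clock: 7.32
ee_pos: [573.4, 70.4, 167.2]
ee_rot: [3.141, 0.003, 0.111]
contact_force: [1.7, -1.0, -0.5]
opening: 43.8
```

```bash
python3 -c "
from plan import plan
from m import *
from workcell import vision
f=vision.grab_frame('top');cv2.imwrite('pics/t3.png',cv2.resize(f['img'][130:280,170:410],None,fx=3.3,fy=3.3)[:,:,::-1])
for o in handles(f):print(o[0].round(1),'ang',o[1].round(3),o[2:])
plan([(552,-169,150,0.11),(552,-169,60,.11)])"
```

```text
[589.6 450.8] ang -3.022 (np.float64(76.55873273280804), np.float64(12.557885016792532))
[ 542.1 -169.8] ang -3.035 (np.float64(76.36575838846547), np.float64(17.410702281319686))
[433.  -97.7] ang -3.001 (np.float64(76.00853398432864), np.float64(17.66379033081622))
t 7.38 [573.6  58.2 167.7] [3.135e+00 3.000e-03 9.900e-02] F [ 0.8 -9.8  1. ] open 43.4 q7 -1.51
[-0.109  0.56   0.048] turn -0.006 rows>= 4 turnrows 1
[-0.109  0.558  0.273] turn -0.006 rows>= 2 turnrows 1
```

View pics/t3.png

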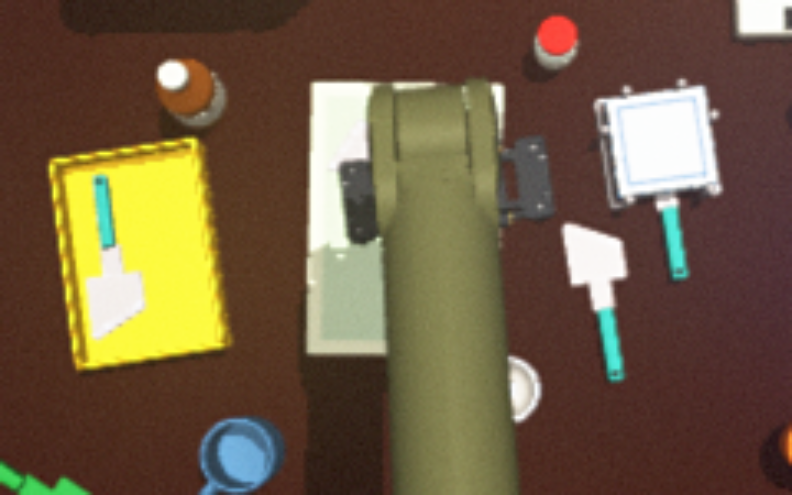

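The turner now in the yellow bin points towards the robot (blade around px (115,305)). Its long point is at (95,338), on the right-hand side, so it belongs there. Next is the trapped one.

Call:
step_arm([
  [-0.122, 0.575, 0.0, 0, 0.5],
  [-0.122, 0.575, 0.0, 0, 0.5],
  [-0.122, 0.575, 0.0, 0, 0.5],
  [-0.122, 0.575, 0.0, 0, 0.5],
  [-0.122, 0.575, 0.0, 0, 0.5],
  [-0.122, 0.575, 0.0, 0, 0.5],
  [-0.122, 0.575, 0.2, 0, 0.5],
  [-0.122, 0.575, 0.2, 0, 0.5],
  [-0.122, 0.575, 0.2, 0, 0.5],
  [-0.122, 0.575, 0.2, 0, 0.5],
])

```text
clock: 8.62
ee_pos: [553.2, -161.5, 90.7]
ee_rot: [3.141, -0.003, 0.112]
contact_force: [0.9, 0.5, 0.8]
opening: 43.8
```

```bash
python3 -c "
from plan import plan
plan([(552,-169,60,0.11),(552,-169,5,.11)])"
```

```text
t 8.62 [ 553.2 -161.5   90.7] [ 3.141e+00 -3.000e-03  1.120e-01] F [0.9 0.5 0.8] open 43.8 q7 -1.03
[-0.005  0.018  0.077] turn 0.001 rows>= 1 turnrows 1
[-0.006  0.018  0.214] turn 0.001 rows>= 1 turnrows 1
```

Call:
step_arm([
  [-0.004, 0.017, 0.08, 0, 0.5],
  [-0.004, 0.017, 0.16, 0, 0.5],
  [-0.004, 0.017, 0.21, 0, 0.5],
  [-0.004, 0.017, 0.214, 0, 0.5],
  [-0.004, 0.017, 0.214, 0, 0.5],
])

```text
clock: 9.25
ee_pos: [552.0, -168.7, 4.6]
ee_rot: [3.141, -0.002, 0.111]
contact_force: [-0.3, -0.6, 0.4]
opening: 43.6
```

```bash
python3 -c "
from plan import plan
from m import *
from workcell import vision
f=vision.grab_frame('top');cv2.imwrite('pics/t4.png',cv2.resize(f['img'][140:250,320:420],None,fx=5,fy=5)[:,:,::-1])
f=vision.grab_frame('scene');cv2.imwrite('pics/s4.png',cv2.resize(f['img'][170:290,220:380],None,fx=5,fy=5)[:,:,::-1])
plan([(552,-169,5,0.11)])"
```

```text
t 9.35 [ 552.1 -168.7    4.8] [ 3.141e+00 -2.000e-03  1.110e-01] F [-0.4 -0.3 -0.1] open 43.6 q7 -0.94
[-0.     0.001 -0.001] turn 0.0 rows>= 1 turnrows 1
```

View pics/t4.png

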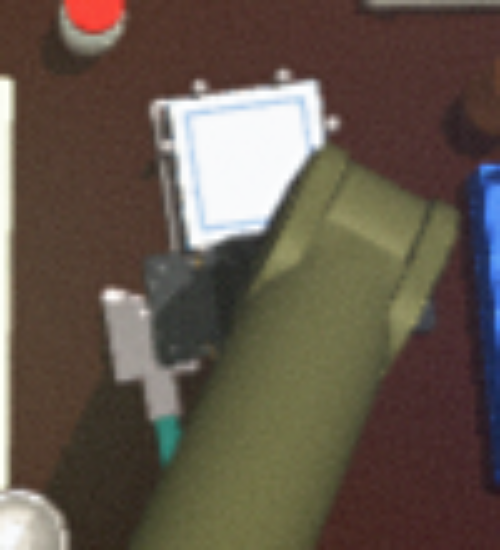

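View pics/s4.png

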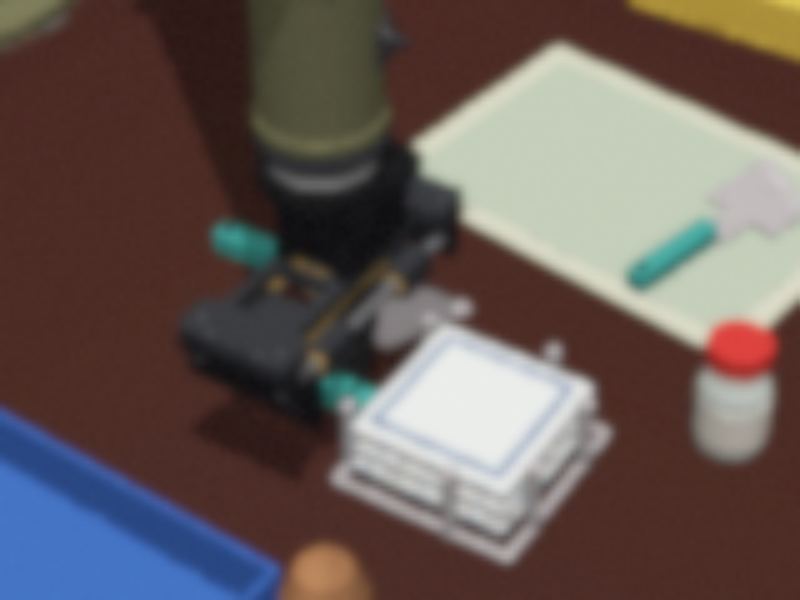

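Call:
step_arm([
  [0, 0, 0, 0, 1],
  [0, 0, 0, 0, 1],
  [0, 0, 0, 0, 1],
  [0, 0, 0, 0, 1],
  [0, 0, 0, 0, 1],
  [-0.01, 0, 0, 0, 1],
  [-0.025, 0, 0, 0, 1],
  [-0.05, 0, 0, 0, 1],
  [-0.075, 0, 0, 0, 1],
  [-0.075, 0, 0, 0, 1],
], force=40)

```text
clock: 10.6
ee_pos: [521.5, -171.7, 3.6]
ee_rot: [3.142, -0.002, 0.111]
contact_force: [2.8, -0.5, -2.4]
opening: 15.2
```

```bash
python3 -c "
from plan import plan
from m import *
from workcell import vision
f=vision.grab_frame('scene');cv2.imwrite('pics/s5.png',cv2.resize(f['img'][170:290,220:380],None,fx=5,fy=5)[:,:,::-1])
plan([(552-107*.994,-169-107*.111,5,0.11)])"
```

```text
t 10.65 [ 521.4 -171.7    3.6] [ 3.142e+00 -1.000e-03  1.110e-01] F [ 2.7  0.3 -1.3] open 15.7 q7 -0.94
[-0.191  0.002 -0.004] turn 0.0 rows>= 2 turnrows 1
```

View pics/s5.png

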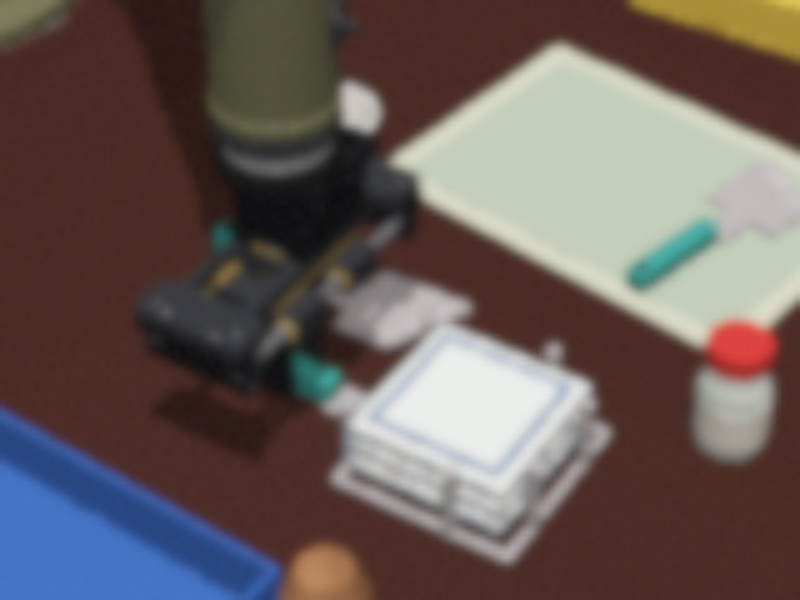

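The turner is sliding out: its neck is now visible at (345,400), and the stack hasn't moved. I'll keep drawing it level.

Call:
step_arm([
  [-0.02, 0, 0, 0, 1],
  [-0.045, 0, 0, 0, 1],
  [-0.07, 0, 0, 0, 1],
  [-0.095, 0, 0, 0, 1],
  [-0.12, 0, 0, 0, 1],
  [-0.145, 0, 0, 0, 1],
  [-0.17, 0, 0, 0, 1],
  [-0.19, 0, 0, 0, 1],
  [-0.2, 0, 0, 0, 1],
  [-0.2, 0, 0, 0, 1],
])

```text
clock: 11.9
ee_pos: [440.7, -180.6, 3.4]
ee_rot: [-3.141, 0.001, 0.111]
contact_force: [-2.5, 0.4, 5.1]
opening: 15.6
```

```bash
python3 -c "
from plan import plan
from m import *
from workcell import vision
f=vision.grab_frame('scene');cv2.imwrite('pics/s6.png',cv2.resize(f['img'][170:290,220:380],None,fx=5,fy=5)[:,:,::-1])
plan([(508,371,170,0.136)])"
```

```text
t 11.95 [ 440.7 -180.7    3.4] [-3.141e+00  2.000e-03  1.110e-01] F [-1.5  0.4  7.3] open 15.3 q7 -0.94
[ 0.319 -1.352 -0.416] turn -0.013 rows>= 10 turnrows 1
```

View pics/s6.png

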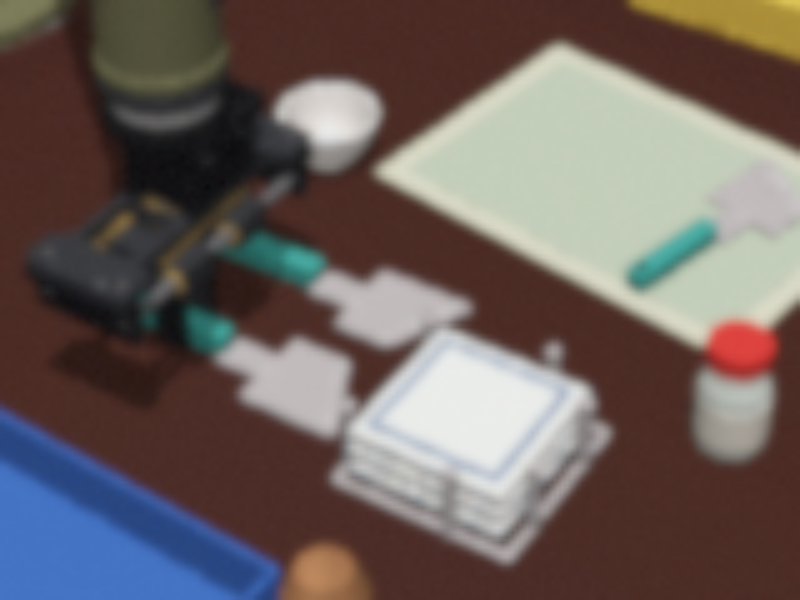

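The trapped one is out, with its long point on the right (px (335,437)), so it is right-hand. It is clear of the posts, and the dishes are still level. Now lifting and carrying it to the yellow bin.

Call:
step_arm([
  [-0.01, 0, -0.02, 0, 1],
  [-0.01, 0, -0.1, 0, 1],
  [-0.01, 0, -0.25, 0, 1],
  [-0.01, 0, -0.42, 0, 1],
  [0.1, -0.4, -0.42, 0, 1],
  [0.22, -0.95, -0.42, 0, 1],
  [0.22, -0.95, -0.42, 0, 1],
  [0.22, -0.95, -0.42, 0, 1],
  [0.22, -0.95, -0.42, 0, 1],
  [0.22, -0.95, -0.42, 0, 1],
  [0.22, -0.95, -0.42, 0, 1],
  [0.22, -0.95, -0.42, 0, 1],
])

```text
clock: 13.45
ee_pos: [486.5, 206.9, 170.8]
ee_rot: [3.14, 0.001, 0.113]
contact_force: [0.3, -0.6, -1.0]
opening: 15.5
```

```bash
python3 -c "
from plan import plan
from m import *
from workcell import vision
f=vision.grab_frame('scene');cv2.imwrite('pics/s7.png',cv2.resize(f['img'][100:290,220:480],None,fx=3,fy=3)[:,:,::-1])
plan([(508,371,170,0.136),(508,371,60,0.136),(508,371,9,0.136)])"
```

```text
t 13.5 [486.8 205.1 171. ] [3.14e+00 1.00e-03 1.10e-01] F [ 0.4 -0.3 -1.2] open 15.8 q7 -1.88
[ 0.098 -0.406  0.002] turn -0.013 rows>= 3 turnrows 1
[ 0.098 -0.407  0.277] turn -0.013 rows>= 2 turnrows 1
[ 0.099 -0.407  0.404] turn -0.013 rows>= 1 turnrows 1
```

View pics/s7.png

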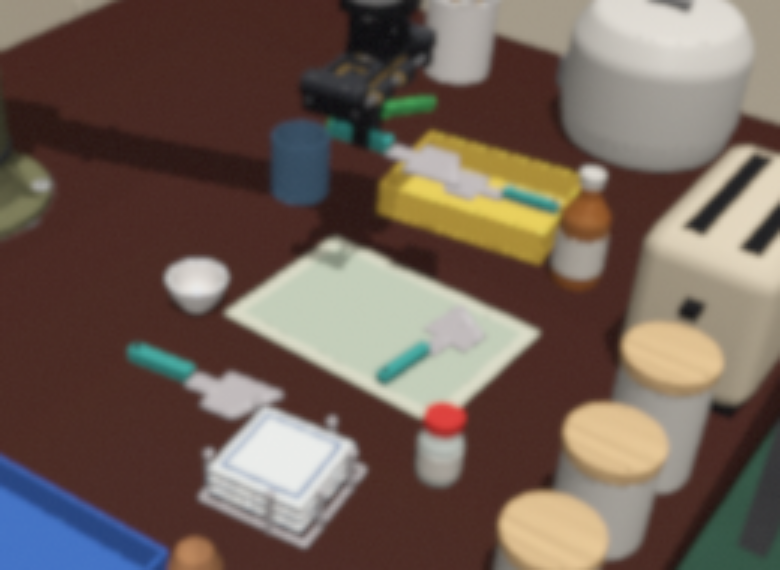

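The turner is held level, and the stack has settled squarely in the stand. Continuing to the bin.

Call:
step_arm([
  [0.1, -0.406, 0.0, -0.013, 1],
  [0.1, -0.406, 0.0, -0.013, 1],
  [0.1, -0.406, 0.0, -0.013, 1],
  [0.1, -0.406, 0.0, -0.013, 1],
  [0.1, -0.406, 0.15, -0.013, 1],
  [0.1, -0.406, 0.26, -0.013, 1],
  [0.1, -0.406, 0.26, -0.013, 1],
  [0.1, -0.406, 0.26, -0.013, 1],
])

```text
clock: 14.5
ee_pos: [510.8, 371.5, 69.6]
ee_rot: [-3.141, -0.003, 0.134]
contact_force: [-0.0, 0.3, -0.7]
opening: 15.9
```

```bash
python3 -c "
from plan import plan
from m import *
from workcell import vision
f=vision.grab_frame('top');cv2.imwrite('pics/t8.png',cv2.resize(f['img'][140:290,140:340],None,fx=4,fy=4)[:,:,::-1])
plan([(508,371,9,0.136)])"
```

```text
t 14.55 [511.  372.4  70.4] [-3.14  -0.004  0.135] F [ 1.  -0.4  0.3] open 15.8 q7 -2.01
[-0.009  0.003  0.153] turn -0.0 rows>= 1 turnrows 1
```

View pics/t8.png

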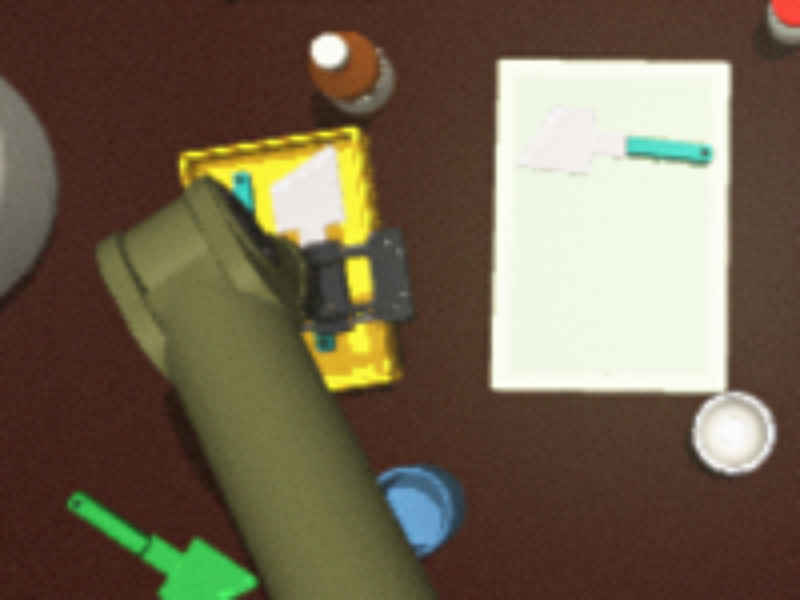

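Call:
step_arm([
  [-0.005, -0.002, 0.08, 0, 1],
  [-0.005, -0.002, 0.145, 0, 1],
  [-0.005, -0.002, 0.152, 0, 1],
  [-0.005, -0.002, 0.152, 0, 1],
  [-0.005, -0.002, 0.152, 0, 0.65],
  [-0.005, -0.002, 0.152, 0, 0.65],
  [-0.005, -0.002, 0.152, 0, 0.65],
  [-0.005, -0.002, 0.05, 0, 0.65],
  [-0.005, -0.002, -0.23, 0, 0.65],
  [-0.005, -0.002, -0.23, 0, 0.65],
  [-0.005, -0.002, -0.23, 0, 0.65],
  [-0.005, -0.002, -0.23, 0, 0.65],
])

```text
clock: 16.05
ee_pos: [506.3, 372.9, 158.9]
ee_rot: [3.141, 0.001, 0.137]
contact_force: [-0.4, -0.7, -1.1]
opening: 30.4
```

```bash
python3 -c "
from plan import plan
plan([(646,97,160,1.439),(646,97,60,1.439)])"
```

```text
t 16.05 [506.3 372.9 158.9] [3.141e+00 1.000e-03 1.370e-01] F [-0.4 -0.7 -1.1] open 30.4 q7 -2.04
[ 0.252  0.731 -0.003] turn -0.651 rows>= 5 turnrows 7
[0.252 0.731 0.247] turn -0.651 rows>= 2 turnrows 7
```

Call:
step_arm([
  [0.252, 0.731, -0.04, -0.651, 0.45],
  [0.252, 0.731, -0.04, -0.651, 0.45],
  [0.252, 0.731, -0.04, -0.651, 0.45],
  [0.252, 0.731, -0.04, -0.651, 0.45],
  [0.252, 0.731, -0.04, -0.651, 0.45],
  [0.252, 0.731, -0.04, -0.651, 0.45],
  [0.252, 0.731, -0.04, -0.651, 0.45],
  [0.252, 0.731, -0.04, -0.651, 0.45],
  [0.252, 0.731, 0.2, -0.651, 0.45],
  [0.252, 0.731, 0.2, -0.651, 0.45],
  [0.252, 0.731, 0.2, -0.651, 0.45],
  [0.252, 0.731, 0.2, -0.651, 0.45],
])

```text
clock: 17.55
ee_pos: [647.2, 97.6, 80.5]
ee_rot: [3.14, -0.0, 1.438]
contact_force: [-0.1, 0.1, -0.4]
opening: 47.6
```

```bash
python3 -c "
from plan import plan
from m import *
from workcell import vision
f=vision.grab_frame('top');cv2.imwrite('pics/t9.png',cv2.resize(f['img'][140:290,170:400],None,fx=3.4,fy=3.4)[:,:,::-1])
for o in handles(f):print(o[0].round(1),'ang',o[1].round(3),o[2:])
plan([(646.4,97.3,4,1.439)])"
```

```text
[589.5 450.5] ang -3.02 (np.float64(76.55639696356224), np.float64(12.961783265241479))
[502.2 372.5] ang -2.987 (np.float64(73.96539758870793), np.float64(12.80682822892685))
[433.2 -97.7] ang -3.009 (np.float64(75.45122084247471), np.float64(17.048221760230177))
t 17.6 [647.8  97.6  81.3] [ 3.139e+00 -1.000e-03  1.438e+00] F [-0.2  0.1  0.5] open 48.2 q7 -0.24
[-0.001 -0.004  0.193] turn -0.0 rows>= 2 turnrows 1
```

View pics/t9.png

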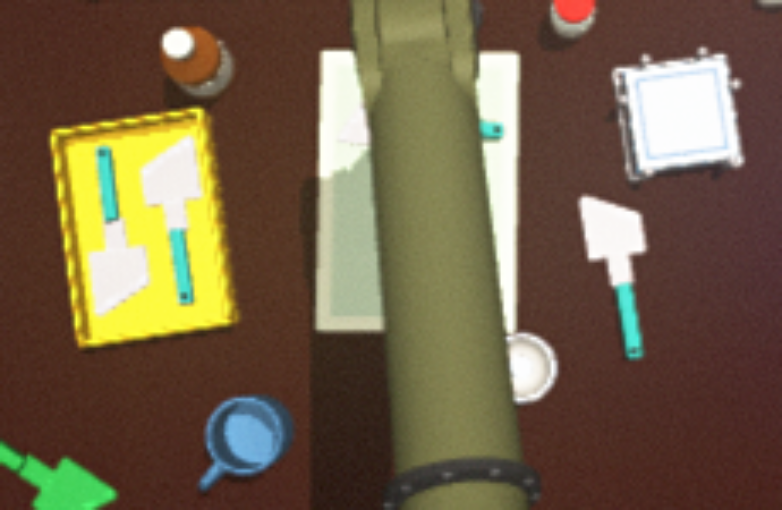

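Both right-hand turners lie flat in the yellow bin, at (110,235) and (175,225), and the stack is square in its stand. Next I'll grip the left-hand one on the board.

Call:
step_arm([
  [0, -0.002, 0.12, 0, 0.45],
  [0, -0.002, 0.19, 0, 0.45],
  [0, -0.002, 0.194, 0, 0.45],
  [0, -0.002, 0.194, 0, 0.45],
  [0, -0.002, 0.194, 0, 1],
  [0, -0.002, 0.194, 0, 1],
  [0, -0.002, 0.194, 0, 1],
  [0, -0.002, 0.194, 0, 1],
  [0, -0.002, 0.1, 0, 1],
  [0, -0.002, -0.22, 0, 1],
  [0, -0.002, -0.22, 0, 1],
  [0, -0.002, -0.22, 0, 1],
], force=35)

```text
clock: 19.1
ee_pos: [649.3, 97.6, 174.0]
ee_rot: [3.131, -0.004, 1.439]
contact_force: [0.8, -0.6, -0.4]
opening: 15.8
```

```bash
python3 -c "
from plan import plan
plan([(540,-100,170,0.052),(519,-436,170,0.052)])"
```

```text
t 19.1 [649.3  97.6 174. ] [ 3.131 -0.004  1.439] F [ 0.8 -0.6 -0.4] open 15.8 q7 -0.25
[-0.526 -0.206  0.006] turn 0.693 rows>= 4 turnrows 8
[-1.365 -0.147  0.003] turn 0.693 rows>= 6 turnrows 8
```

Call:
step_arm([
  [-0.526, -0.206, 0, 0.693, 1],
  [-0.526, -0.206, 0, 0.693, 1],
  [-0.526, -0.206, 0, 0.693, 1],
  [-0.526, -0.206, 0, 0.693, 1],
  [-0.95, -0.18, 0, 0.693, 1],
  [-0.95, -0.18, 0, 0.693, 1],
  [-0.95, -0.18, 0, 0.693, 1],
  [-0.95, -0.18, 0, 0.693, 1],
  [-0.95, -0.18, 0, 0.693, 1],
  [-0.95, -0.18, 0, 0.693, 1],
])

```text
clock: 20.35
ee_pos: [524.3, -268.7, 166.6]
ee_rot: [-3.141, 0.001, 0.056]
contact_force: [0.5, -0.0, -2.1]
opening: 15.9
```

```bash
python3 -c "
from plan import plan
plan([(519,-436,170,0.052),(519,-436,70,0.052),(519,-436,9,0.052)])"
```

```text
t 20.35 [ 524.3 -268.7  166.6] [-3.141e+00  1.000e-03  5.600e-02] F [ 0.5 -0.  -2.1] open 15.9 q7 -0.95
[-0.036  0.417 -0.009] turn 0.002 rows>= 3 turnrows 1
[-0.036  0.417  0.241] turn 0.002 rows>= 2 turnrows 1
[-0.036  0.417  0.394] turn 0.002 rows>= 1 turnrows 1
```

Call:
step_arm([
  [-0.036, 0.417, -0.01, 0.002, 1],
  [-0.036, 0.417, -0.01, 0.002, 1],
  [-0.036, 0.417, -0.01, 0.002, 1],
  [-0.036, 0.417, -0.01, 0.002, 1],
  [-0.036, 0.417, 0.12, 0.002, 1],
  [-0.036, 0.417, 0.24, 0.002, 1],
  [-0.036, 0.417, 0.24, 0.002, 1],
  [-0.036, 0.417, 0.24, 0.002, 1],
])

```text
clock: 21.35
ee_pos: [520.2, -437.0, 73.2]
ee_rot: [3.141, -0.002, 0.051]
contact_force: [0.1, -0.1, -1.2]
opening: 15.3
```

```bash
python3 -c "
from plan import plan
from m import *
from workcell import vision
f=vision.grab_frame('top');cv2.imwrite('pics/t10.png',cv2.resize(f['img'][130:290,330:530],None,fx=3.5,fy=3.5)[:,:,::-1])
plan([(519,-436,9,0.052)])"
```

```text
t 21.4 [ 520.4 -437.7   74.1] [ 3.139e+00 -3.000e-03  5.000e-02] F [ 0.1 -0.8 -0.9] open 15.8 q7 -0.61
[-0.004 -0.005  0.163] turn -0.001 rows>= 2 turnrows 1
```

View pics/t10.png

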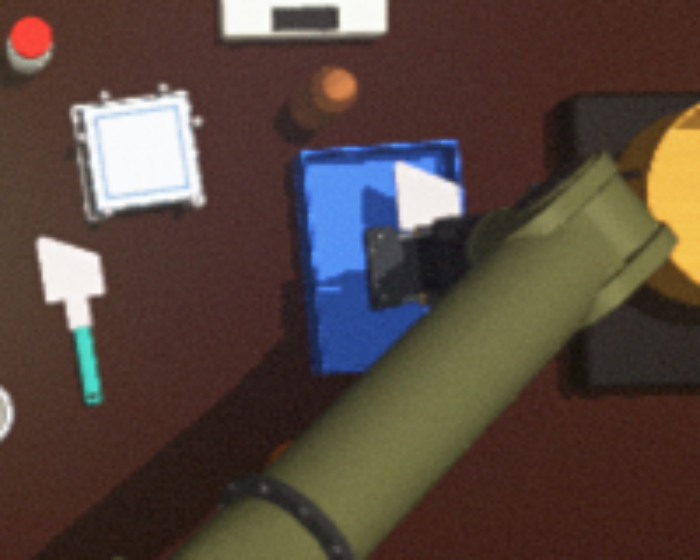

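Call:
step_arm([
  [-0.004, -0.007, 0.08, 0, 1],
  [-0.004, -0.007, 0.15, 0, 1],
  [-0.004, -0.007, 0.162, 0, 1],
  [-0.004, -0.007, 0.162, 0, 1],
  [-0.004, -0.007, 0.162, 0, 0.65],
  [-0.004, -0.007, 0.162, 0, 0.65],
  [-0.004, -0.007, 0.162, 0, 0.65],
  [-0.004, -0.007, 0.05, 0, 0.65],
  [-0.004, -0.007, -0.22, 0, 0.65],
  [-0.004, -0.007, -0.22, 0, 0.65],
  [-0.004, -0.007, -0.22, 0, 0.65],
  [-0.004, -0.007, -0.22, 0, 0.65],
])

```text
clock: 22.9
ee_pos: [516.8, -434.1, 158.9]
ee_rot: [-3.141, 0.0, 0.049]
contact_force: [0.0, -0.2, -0.5]
opening: 30.5
```

```bash
python3 -c "
from plan import plan
plan([(461,-94,160,0.136),(461,-94,60,0.136)])"
```

```text
t 22.9 [ 516.8 -434.1  158.9] [-3.141  0.     0.049] F [ 0.  -0.2 -0.5] open 30.5 q7 -0.65
[-0.098 -0.856 -0.002] turn -0.044 rows>= 6 turnrows 1
[-0.098 -0.856  0.248] turn -0.044 rows>= 2 turnrows 1
```

Call:
step_arm([
  [-0.098, -0.856, -0.03, -0.044, 0.45],
  [-0.098, -0.856, -0.03, -0.044, 0.45],
  [-0.098, -0.856, -0.03, -0.044, 0.45],
  [-0.098, -0.856, -0.03, -0.044, 0.45],
  [-0.098, -0.856, -0.03, -0.044, 0.45],
  [-0.098, -0.856, -0.03, -0.044, 0.45],
  [-0.098, -0.856, -0.03, -0.044, 0.45],
  [-0.098, -0.856, 0.1, -0.044, 0.45],
  [-0.098, -0.856, 0.22, -0.044, 0.45],
  [-0.098, -0.856, 0.22, -0.044, 0.45],
  [-0.098, -0.856, 0.22, -0.044, 0.45],
])

```text
clock: 24.28
ee_pos: [461.8, -95.5, 72.3]
ee_rot: [3.141, -0.001, 0.135]
contact_force: [0.8, -1.4, -0.2]
opening: 47.7
```

```bash
python3 -c "
from plan import plan
from m import *
from workcell import vision
f=vision.grab_frame('top');cv2.imwrite('pics/t11.png',cv2.resize(f['img'][130:290,310:510],None,fx=3.5,fy=3.5)[:,:,::-1])
for o in handles(f,16,15):print(o[0].round(1),'ang',o[1].round(3),o[2:])
plan([(461,-94,4,0.136)])"
```

```text
[589.2 450.5] ang -3.015 (np.float64(76.54641829665239), np.float64(12.897558477656286))
[ 489.6 -437.2] ang -3.095 (np.float64(75.72840751366616), np.float64(17.076134055335856))
[502.2 372.5] ang -2.987 (np.float64(73.96539758870793), np.float64(12.80682822892685))
t 24.32 [462.5 -95.3  73. ] [ 3.141e+00 -3.000e-03  1.360e-01] F [ 0.8 -0.6  1.2] open 47.8 q7 -1.24
[-0.004 -0.004  0.172] turn -0.0 rows>= 2 turnrows 1
```

View pics/t11.png

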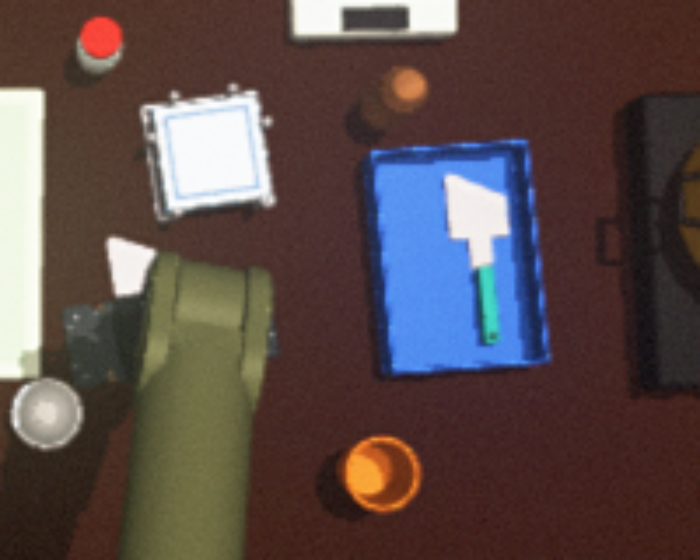

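One left-hand turner is in the blue bin (blade at (475,210), long point on the left). Now the last one.

Call:
step_arm([
  [-0.002, -0.003, 0.11, 0, 0.45],
  [-0.002, -0.003, 0.165, 0, 0.45],
  [-0.002, -0.003, 0.17, 0, 0.45],
  [-0.002, -0.003, 0.17, 0, 0.45],
  [-0.002, -0.003, 0.17, 0, 1],
  [-0.002, -0.003, 0.17, 0, 1],
  [-0.002, -0.003, 0.17, 0, 1],
  [-0.002, -0.003, 0.17, 0, 1],
  [-0.002, -0.003, 0.08, 0, 1],
  [-0.002, -0.003, -0.25, 0, 1],
  [-0.002, -0.003, -0.25, 0, 1],
  [-0.002, -0.003, -0.25, 0, 1],
])

```text
clock: 25.82
ee_pos: [463.2, -93.7, 175.9]
ee_rot: [3.141, -0.009, 0.137]
contact_force: [0.4, 0.6, -1.2]
opening: 15.7
```

```bash
python3 -c "
from plan import plan
plan([(515,-369,170,0.052),(515,-369,70,0.052)])"
```

```text
t 25.82 [463.2 -93.7 175.9] [ 3.141 -0.009  0.137] F [ 0.4  0.6 -1.2] open 15.7 q7 -1.31
[0.034 0.699 0.015] turn 0.042 rows>= 5 turnrows 1
[0.032 0.699 0.265] turn 0.042 rows>= 2 turnrows 1
```

Call:
step_arm([
  [0.034, 0.697, 0, 0.042, 1],
  [0.034, 0.697, 0, 0.042, 1],
  [0.034, 0.697, 0, 0.042, 1],
  [0.034, 0.697, 0, 0.042, 1],
  [0.034, 0.697, 0, 0.042, 1],
  [0.034, 0.697, 0, 0.042, 1],
  [0.034, 0.697, 0, 0.042, 1],
  [0.034, 0.697, 0.12, 0.042, 1],
  [0.034, 0.697, 0.25, 0.042, 1],
  [0.034, 0.697, 0.25, 0.042, 1],
  [0.034, 0.697, 0.25, 0.042, 1],
])

```text
clock: 27.2
ee_pos: [512.8, -367.5, 73.2]
ee_rot: [3.141, -0.002, 0.054]
contact_force: [0.4, -0.3, -1.1]
opening: 15.7
```

```bash
python3 -c "
from plan import plan
from m import *
from workcell import vision
f=vision.grab_frame('top');cv2.imwrite('pics/t12.png',cv2.resize(f['img'][130:290,310:510],None,fx=3.5,fy=3.5)[:,:,::-1])
plan([(515,-369,9,0.052)])"
```

```text
t 27.25 [ 513.3 -368.2   74. ] [ 3.14  -0.004  0.054] F [-0.3  0.4 -1.9] open 15.6 q7 -0.68
[0.004 0.002 0.162] turn 0.001 rows>= 2 turnrows 1
```

View pics/t12.png

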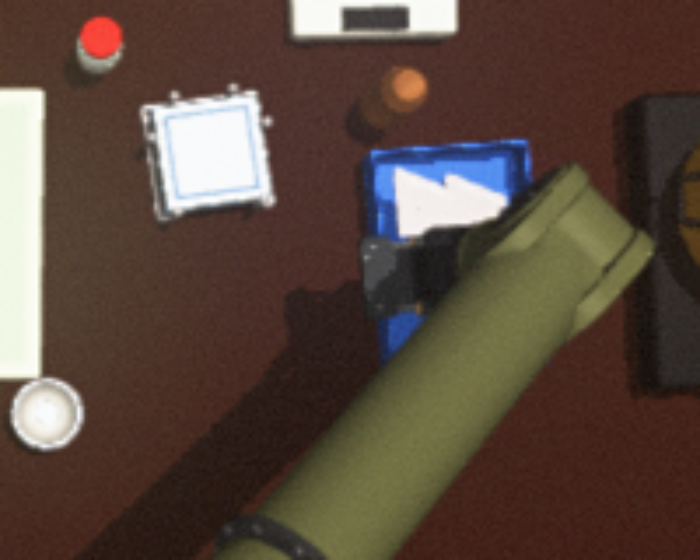

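Call:
step_arm([
  [0.002, -0.006, 0.08, 0, 1],
  [0.002, -0.006, 0.15, 0, 1],
  [0.002, -0.006, 0.162, 0, 1],
  [0.002, -0.006, 0.162, 0, 1],
  [0.002, -0.006, 0.162, 0, 0.68],
  [0.002, -0.006, 0.162, 0, 0.68],
  [0.002, -0.006, 0.162, 0, 0.68],
  [0.002, -0.006, 0.05, 0, 0.68],
  [0.002, -0.006, -0.25, 0, 0.68],
  [0.002, -0.006, -0.25, 0, 0.68],
  [0.002, -0.006, -0.25, 0, 0.68],
  [0.002, -0.006, -0.25, 0, 0.68],
])

```text
clock: 28.75
ee_pos: [512.2, -365.0, 171.1]
ee_rot: [-3.141, -0.0, 0.053]
contact_force: [-0.2, 0.6, -1.0]
opening: 27.6
```

Call:
step_arm([
  [-0.05, -0.8, -0.1, 0, 0.5],
  [-0.05, -0.8, -0.1, 0, 0.5],
  [-0.05, -0.8, -0.1, 0, 0.5],
  [-0.05, -0.8, -0.1, 0, 0.5],
  [-0.05, -0.8, -0.1, 0, 0.5],
  [-0.05, -0.8, -0.1, 0, 0.5],
  [-0.05, -0.8, -0.1, 0, 0.5],
  [-0.05, -0.8, -0.1, 0, 0.5],
])

```text
clock: 29.75
ee_pos: [475.1, -48.8, 210.5]
ee_rot: [3.141, 0.001, 0.05]
contact_force: [-0.5, -0.2, -0.6]
opening: 43.2
```

```bash
python3 -c "
from plan import plan
from m import *
from workcell import vision
plan([])
f=vision.grab_frame('top');np.savez('top9.npz',**f);cv2.imwrite('pics/t13.png',cv2.resize(f['img'][120:290,170:490],None,fx=2.5,fy=2.5)[:,:,::-1])
g=vision.grab_frame('scene');cv2.imwrite('pics/s13.png',g['img'][:,:,::-1])
for b,c,a in(('blue',(539,-402),.052),('yellow',(543,409),.136)):
  for m,an,L,W in handles(f,20,30):
    if abs(m[1]-c[1])<100:
      d=m-np.array(c);print(b,'handle local',(d[0]*np.cos(a)+d[1]*np.sin(a)).round(1),(-d[0]*np.sin(a)+d[1]*np.cos(a)).round(1),an.round(3))
P=cloud(f);P0=cloud(load('top0.npz'))
print('stack top',np.median(P[168:182,362:378,2]),'was',np.median(P0[168:182,362:378,2]))
"
```

```text
t 29.75 [475.1 -48.8 210.5] [3.141e+00 1.000e-03 5.000e-02] F [-0.5 -0.2 -0.6] open 43.2 q7 -1.51
blue handle local -49.3 37.7 -3.098
blue handle local -51.3 -31.4 -3.095
yellow handle local 51.1 33.9 -3.021
yellow handle local -45.8 -31.5 -2.987
stack top 43.39175067572784 was 47.349141858822904
```

View pics/t13.png

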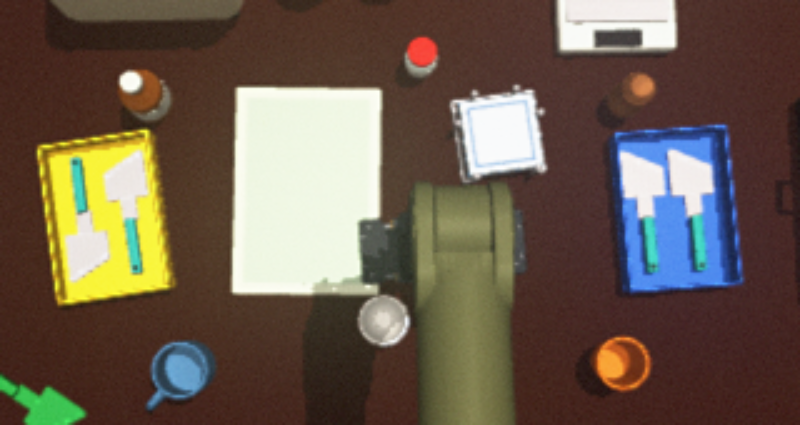

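View pics/s13.png

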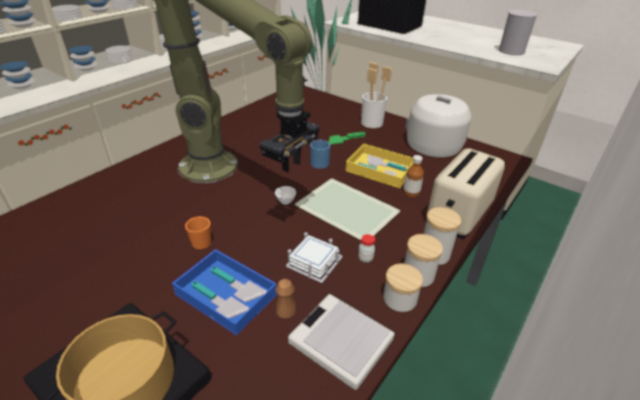

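Both views show two turners flat in each bin with the correct hands, the dishes square in the stand, and nothing else disturbed. Handing in.

```bash
python3 -c "
from workcell import workorder,get_obs
o=get_obs();print(o['clock'],max(abs(o['joint_velocities'])))
print(workorder.sign_off())"
```

```text
29.85 0.0051229664676361595
the job is handed in; nothing more can be done
None
```

All four turners are sorted and the job is handed in, at about 30 s of the 72 s allowed. The two right-hand ones are in the yellow bin, including the trapped one, which I drew out level by about 112 mm. The two left-hand ones are in the blue bin.

Last checks:
- **Turners:** all four look flat in both camera views. From the handle positions, each turner's middle is within about 5 mm lengthwise and 38 mm across of its bin's centre.
- **Dishes:** the stack's top sank from 47.3 to 43.4 mm, as expected when the blade left. It looks square in the stand, but I did not re-measure its horizontal position after the draw.
- **Bystanders:** they show no visible shift in the pictures, though I did not measure them again.
- **Robot:** the arm was at rest, clear of everything, with only noise-level force.
- **Disagreements:** the side camera placed the handles 5–10 mm away from the top view, probably because it sees their sides. I used the top view, and every grasp held. No check failed.

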